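Spin the knock-box wing nut home

ROBOT

A 6-joint arm with a two-finger parallel gripper is mounted at the origin on a cart in front of the work surface, level with it; the furniture and walls round the work are solid. World frame = base frame: x ahead of the robot, y to its left, z up, the work surface at z = 0. Lengths are in m, angles in degrees, forces in N, time in s.
With the tool pointing down it reaches from about 0.35 to 0.8 m from the base axis. Payload 7.3 kg.
Tool frame: the origin (TCP) lies at the very end of the fingers, on their centre line; the grasp point (between the pads) lies 19 mm behind it (robot.grip_point_offset is the distance from the TCP to the grasp point, in m); z points along the fingers, y is the direction in which the jaws open and shut (so a half turn about z gives the same grasp; the last joint's range is limited). The gripper opens to 85 mm and grips with 20 to 120 N. Pads are 22 mm wide; open, the fingers measure 114 mm over their backs; the gripper's body (76 mm by 85 mm) begins 54 mm behind the grasp point. The pads swing forward as they close: fully open they stand 13 mm farther back than shut.
Start: joints at [68.125, 19.595, 87.324, -0, 73.075, -8.365], TCP at [0.123, 0.51, 0.231] pointing down, gripper open.
Joint ranges: [-145.02, 145.02], [-44.19, 115.74], [2.07, 154.8], [-57.11, 237.11], [16.16, 152.29], [-177.93, 177.93]. Speed limits (degrees/s): [147.25, 147.25, 180, 180, 180, 180].

INTERFACE

Orientations are given as [roll, pitch, yaw] about the fixed x, y, z axes, in that order (R = Rz(yaw) Ry(pitch) Rx(roll)).
In Python, from bench import robot gives the robot as it stands. The module is installed in compiled form; this text tells all that it offers.
- The arm moves only by the tool arm_command, never from a script. Its argument "motion" is a list that holds one entry, the list of rows, each a list of 5 numbers: the opening, from 0 (shut) to 1 (fully open), then the shift along the tool's x, y, z in m, then the turn about the tool's z in rad. In form: [[[gripper, dx, dy, dz, twist], ...]]. A call has exactly 8 rows; each row is the pose to reach, as a shift and turn from the pose measured when the call began, along the tool's axes at that moment; what a row does not reach only later rows make up. A row lasts 1/8 s, in which the tool goes at most 62.5 mm and 10.7 degrees, less where a joint would pass 70% of its speed; a pose out of reach is approached as far as the arm can. A call with a gripper value outside its range is refused whole. The fingers move at their own pace and stop on an object; "newtons" is the grip in N (left out, the last holds). Time passes only in rows, so rows that repeat a pose let the fingers close, or fill a call up. It gives the time, the measured TCP pose, the force and the opening at its end, in the units of the state.
- robot.observe(): the state, without advancing time (a new reading comes with each control period).
- robot.grab_frame(name): name is "side" or "top" or "wrist"; returns a dict with "image" (400x640x3 uint8, red, green, blue), "camera_matrix" (3x3 intrinsics, pixels), "eye" and "rotation" of the camera in the world. Camera axes: x right, y down, z forward; pixel columns grow to the right and rows downward; lengths in m; the calibration is good to about 2 mm. A picture is of the moment at which its call begins. There is no depth.
- robot.hand_in(): hands the job in, once; it reports no verdict.
Trained networks look in a picture, given as the dict that the camera call returned (one of the last four; its "shot" number tells which), for a name from the list of things; names that differ only in an ending like _2 or _b are one class to them, and where a whole thing is asked for, a point or a joint stands for the part that bears it (a point fixed in the world has none). Each returns a list of dicts, best first, with "confidence" (0 to 1); they miss things now and then, are a little off and sometimes report something else, mostly with a low value. They report only what shows in the picture. A call takes as long as a camera call.
- robot.boxes_of(query, picture): "xyz" ([x, y, z] in m, in world coordinates, good to about 4 mm: the middle of the surface that is visible of it).
- robot.masks_of(query, picture): "pixels" (400x640 bool, what is visible of it).
The state is a dict: "time_s": time; "joints": joint angles; "joint_velocities": joint speeds; "effort": joint torques, N m; "eef_pos": TCP position; "orientation": TCP orientation; "force": force on the tool from outside, world axes, zero at the start; "torque": the same for the moment, N m; "opening": opening from 0.0 (shut) to 1.0 (fully open).
Only numpy, scipy, OpenCV 4.12 (cv2) and the standard library are available. Lean on these libraries where they do the work, as an engineer would, in place of code of your own. Each camera call takes 0.05 s, during which the arm holds its last target. There are 200 camera calls.

TASK

The bar of the knock box has been put back after washing, but one of its two wing nuts still stands loose, up off its tab. With a fingertip, push its wings round clockwise, stroke after stroke, until that nut is fully home on the tab; push gently, never pinch or grip the nut, and leave the other nut tight and the things standing around where they are.

Things in the scene. Friction and masses are not known exactly. Their poses are not given: they have to be found in the camera images.
- knock_box: steel knock box, fixed to the counter; origin: centre of its underside. Open bin 120 mm (x) by 160 mm (y), rim 95 mm high. A rubber-sleeved bar lies across its mouth along y. Past each end of the bin an ear carries the bar's flat tab (top at 99 mm); from each tab a fixed steel stud (11 mm thick, top at 128 mm) rises 95 mm from the centre along +y and -y, each with a wing nut
- knock_bar (a point): centre of the bar, 111 mm above the counter; y along the bar. Rubber sleeve and end discs, 33 mm thick, reach up to 128 mm above the counter and out to 66 mm each side; a steel upturn, 114 mm high, goes on to 77 mm. So the bar ends 29 mm from a stud's axis and a fingertip at wing height cannot circle a nut; the other three sides are open
- nut_a (a joint): the LOOSE wing nut, at either end of the bar. Angle in rad: 0 is home on the tab (a firm stop), positive is unscrewed; starts at 7 to 11.5, so 5.5 to 9 mm off the tab. Clockwise seen from above lowers the value and screws it down, 5 mm per turn. It turns easily (about 0.02 N m) and stays where it is left
- nut_a_wings (a point): point on the loose nut's axis, 18 mm above its underside (117 mm above the counter when home). x along the wings, z up; turns and rises with the nut. Dark steel nut, two opposite wings, 54 mm tip to tip, 5 mm thick, from 6 to 28 mm above the underside; hub 23 mm wide, 13 mm high
- nut_b (a joint): the TIGHT wing nut, of the same kind, at the other end of the bar, already down on its tab; value as for nut_a, starts at 0
- nut_b_wings (a point): point on the tight nut's axis, 18 mm above its underside; x along its wings, z up
- cup: white espresso cup, 59x83x52 mm, loose, standing close behind the knock box; origin under its centre
- tamper: coffee tamper, steel foot and brown handle, 58 mm wide, 96 mm high, loose, standing close beside the -y end of the knock box; origin under its centre
- portafilter: portafilter with a black handle, 218x75x65 mm, loose, lying on its spouts; origin under its centre
- cup2: second espresso cup, 59x83x52 mm, loose; origin under its centre

How it is judged (in metres and radians):
At the end, for the whole second after the job is handed in: The loose nut is within 0.45 rad of fully home and still, the other nut is still within 0.45 rad of home, and every thing standing around is within 25 mm of where it was (value of joint each of nut_a, nut_b below 0.45 rad and velocity of joint nut_a between -0.1 and 0.1 rad/s and distance of each of cup, tamper, portafilter, cup2 from where it was at the start of the episode below 0.025 m); the robot touches nothing.
It fails at once if the fingers pressed on or pinched the loose nut with more than 36 N (contact force between the fingers and nut_a above 36 N).
It fails at once if the fingers pressed on or pinched the tight nut with more than 36 N (contact force between the fingers and nut_b above 36 N).
It fails at once if the tight nut was unscrewed (value of joint nut_b above 0.6 rad).
It fails at once if a thing standing around was lifted, carried or knocked away (distance of any of cup, tamper, portafilter, cup2 from where it was at the start of the episode above 0.03 m).
It also fails if it takes over 64 s, if anything falls off the work surface, if the arm or the gripper's body presses on something with over 40 N, if the wrist force passes 120 N, or if a joint passes its speed limit or range.

## Working session

There is one attempt and no reset: what is moved stays moved. The work goes in short steps, Python scripts to look and compute and a tool call to move; the robot and the scene stay as the last step left them, time stands still between calls to the robot, and variables do not carry over. Pictures are saved under pics/ and viewed, about 8 in all and at most 12, crops included, and the job is handed in when it is done.

Besides the shell and the picture viewer there is one more tool, called after ">>>" as name([rows], argument=value, ...), one row to a line, values as JSON. arm_command: Moves the arm, as the interface text tells. Its arguments: {"type":"object","properties":{"motion":{"type":"array"},"newtons":{"type":"number"}},"required":["motion"]}

```bash
mkdir -p pics
python3 - <<'E'
from bench import robot
import cv2,numpy as np
s=robot.observe();print(s)
for c in("top","side"):
    p=robot.grab_frame(c);cv2.imwrite(f"pics/{c}1.png",p["image"][:,:,::-1])
    print(c,p["eye"],p["rotation"],p["camera_matrix"])
    for q in("knock_box","nut_a","nut_b","cup","tamper","portafilter"):
        for d in robot.boxes_of(q,p)[:3]:print(q,np.round(d["xyz"],3),round(d["confidence"],2))
E
```

```text
{'time_s': 0.0, 'joints': array([ 6.81253748e+01,  1.96390433e+01,  8.73780132e+01,  4.26403686e-04,
        7.30752818e+01, -8.36719269e+00]), 'joint_velocities': array([-0.05487014, -0.13667948,  0.09525497,  0.0298212 , -0.06567205,
       -0.01534353]), 'effort': array([ 2.49651930e-03, -4.33702004e+01, -2.46009314e+01, -8.16274996e-05,
        8.03331204e-03, -3.38334246e-05]), 'eef_pos': array([0.12246487, 0.51009559, 0.23059759]), 'orientation': array([-1.79908704e+02, -1.38401424e-02,  1.66492432e+02]), 'force': array([ 0.1824596, -0.3429803,  0.9084108]), 'torque': array([-0.01217081, -0.02810638, -0.0086458 ]), 'opening': 0.9989269594086058}
top [0.33614113 0.16290126 1.35636279] [-172.32953784   -0.23432526  -88.47959516] [[429.26163941   0.         319.32322203]
 [  0.         429.26163941 191.73173517]
 [  0.           0.           1.        ]]
knock_box [0.488 0.181 0.059] 0.76
nut_a [0.503 0.092 0.115] 0.47
nut_a [0.618 0.449 0.026] 0.18
nut_b [0.503 0.092 0.115] 0.47
nut_b [0.618 0.449 0.026] 0.18
cup [0.615 0.448 0.027] 0.87
cup [0.598 0.22  0.023] 0.69
tamper [0.488 0.015 0.026] 0.81
portafilter [ 0.411 -0.102  0.056] 0.94
side [0.21268477 1.14918979 0.59461344] [-114.69730532    0.46939054 -162.45326732] [[489.53920673   0.         325.28953434]
 [  0.         489.53920673 198.66123803]
 [  0.           0.           1.        ]]
knock_box [0.486 0.253 0.07 ] 0.67
nut_a [0.484 0.282 0.121] 0.66
nut_a [0.494 0.076 0.12 ] 0.54
nut_b [0.484 0.282 0.121] 0.66
nut_b [0.494 0.076 0.12 ] 0.54
cup [0.593 0.236 0.046] 0.93
cup [0.611 0.456 0.041] 0.63
tamper [0.489 0.016 0.088] 0.54
portafilter [ 0.401 -0.08   0.054] 0.6
```

Run:
```python
import cv2,numpy as np
a=cv2.imread("pics/top1.png");b=cv2.imread("pics/side1.png")
cv2.imwrite("pics/c1.png",cv2.resize(np.hstack([a[60:260,200:400],b[80:280,180:380]]),None,fx=2,fy=2,interpolation=cv2.INTER_CUBIC))
```

```text
(no output)
```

View pics/c1.png

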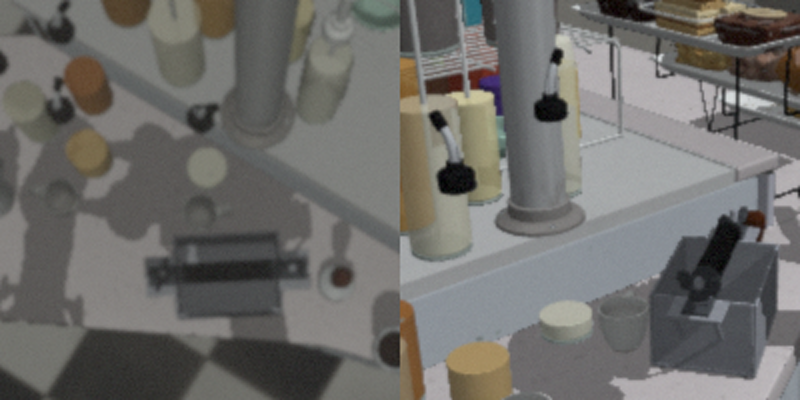

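View pics/side1.png

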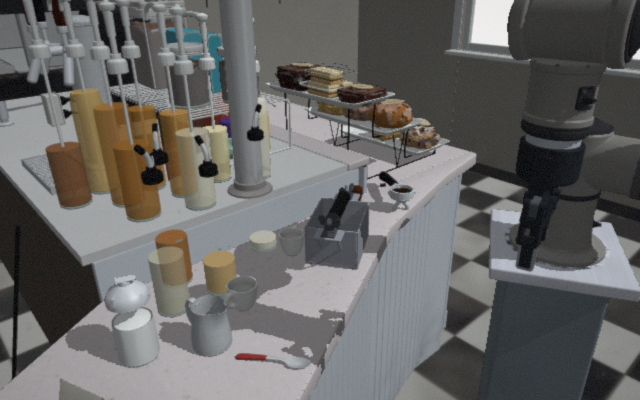

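>>> arm_command([
  [[0, -0.05, -0.03, -0.03, 0], [0, -0.1, -0.055, -0.06, 0], [0, -0.16, -0.085, -0.08, 0], [0, -0.21, -0.115, -0.08, 0], [0, -0.265, -0.145, -0.08, 0], [0, -0.32, -0.175, -0.08, 0], [0, -0.38, -0.205, -0.08, 0], [0, -0.42, -0.23, -0.08, 0]],
], newtons=40)

```text
time_s: 1.7
eef_pos: [0.4787, 0.1871, 0.3114]
orientation: [180.0, 0.0, 166.5]
force: [0.6, 1.2, 0.1]
opening: 0.002
```

Run:
```python
from bench import robot
import cv2,numpy as np
s=robot.observe();print(s["joints"],s["eef_pos"],s["orientation"],s["opening"],s["time_s"])
for c in("wrist","side"):
    p=robot.grab_frame(c);cv2.imwrite(f"pics/{c}2.png",p["image"][:,:,::-1])
    print(c,p["eye"],p["rotation"],p["camera_matrix"])
    for q in("knock_box","nut_a","cup","tamper"):
        for d in robot.boxes_of(q,p)[:3]:print(q,np.round(d["xyz"],3),round(d["confidence"],2))
```

```text
[ 1.27860637e+01  1.55138837e+01  8.04596482e+01  1.60304414e-02
  8.39926380e+01 -6.36829137e+01] [0.47874779 0.18707847 0.3114049 ] [1.79970711e+02 2.32552800e-02 1.66467298e+02] 0.0019146051002932101 1.7
wrist [0.39693858 0.20659427 0.45358786] [ 1.60871777e+02 -5.89635739e-02  7.65118772e+01] [[286.36290122   0.         322.93340677]
 [  0.         286.36290122 196.78897765]
 [  0.           0.           1.        ]]
knock_box [0.485 0.181 0.082] 0.72
nut_a [0.497 0.088 0.115] 0.97
nut_a [0.483 0.273 0.125] 0.89
cup [0.612 0.455 0.034] 0.82
side [0.21268477 1.14918979 0.59461344] [-114.69730532    0.46939054 -162.45326732] [[489.53920673   0.         325.28953434]
 [  0.         489.53920673 198.66123803]
 [  0.           0.           1.        ]]
knock_box [0.482 0.251 0.066] 0.63
nut_a [0.488 0.282 0.118] 0.51
nut_a [0.492 0.075 0.119] 0.49
cup [0.593 0.236 0.045] 0.56
cup [0.608 0.455 0.043] 0.56
```

View pics/wrist2.png

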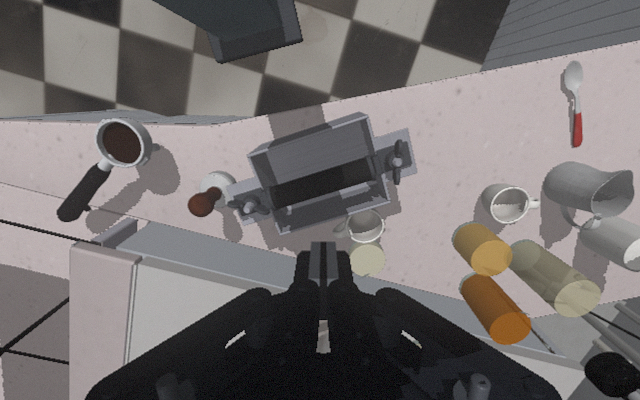

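Run:
```python
import cv2,numpy as np
a=cv2.imread("pics/wrist2.png")
f=lambda x,y:cv2.resize(a[y-28:y+28,x-28:x+28],(392,392),interpolation=cv2.INTER_CUBIC)
cv2.imwrite("pics/c2.png",np.hstack([f(248,203),f(398,162)]))
```

```text
(no output)
```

View pics/c2.png

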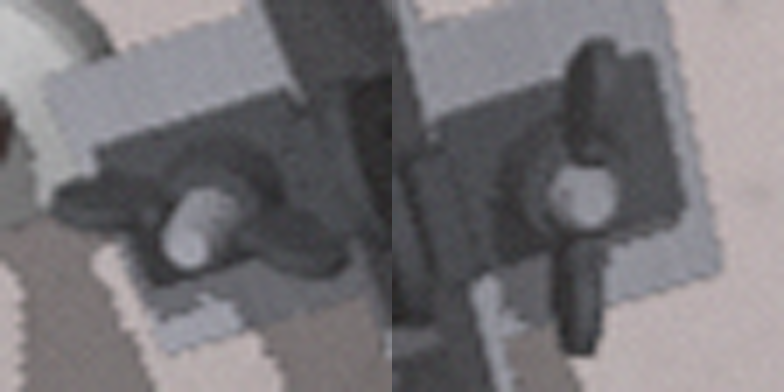

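```bash
cat > h.py <<'E'
from bench import robot
import cv2,numpy as np
from scipy.spatial.transform import Rotation as Ro
def ray(p,uv,z):
    R=Ro.from_euler('xyz',p["rotation"],degrees=True).as_matrix() if np.ndim(p["rotation"])==1 else np.array(p["rotation"])
    d=R@np.linalg.inv(p["camera_matrix"])@np.array([uv[0],uv[1],1.]);e=np.array(p["eye"])
    return e+d*(z-e[2])/d[2]
def proj(p,X):
    R=Ro.from_euler('xyz',p["rotation"],degrees=True).as_matrix() if np.ndim(p["rotation"])==1 else np.array(p["rotation"])
    c=p["camera_matrix"]@(R.T@(np.array(X)-p["eye"]));return c[:2]/c[2]
E
python3 - <<'E'
from h import *
p=robot.grab_frame("wrist")
b=ray(p,(247.1,210),.128);a=ray(p,(397.6,161.9),.128);print(a,b,np.linalg.norm(a-b),np.degrees(np.arctan2(*(a-b)[1::-1])))
for z in(.122,.126,.13):print(z,[ray(p,q,z).round(4) for q in((455.7-56,141.5),(452.1-56,183))])
E
```

```text
[0.48313319 0.27711087 0.128     ] [0.49989412 0.08908202 0.128     ] 0.18877441194631683 95.09389471462369
0.122 [array([0.4617, 0.2842, 0.122 ]), array([0.51  , 0.2728, 0.122 ])]
0.126 [array([0.4609, 0.2833, 0.126 ]), array([0.5086, 0.272 , 0.126 ])]
0.13 [array([0.4601, 0.2824, 0.13  ]), array([0.5072, 0.2712, 0.13  ])]
```

>>> arm_command([
  [[0, 0, 0.03, 0, -0.18], [0, 0, 0.07, 0.01, -0.37], [0, 0.005, 0.11, 0.03, -0.55], [0, 0.01, 0.14, 0.05, -0.74], [0, 0.01, 0.172, 0.07, -0.92], [0, 0.01, 0.172, 0.09, -1.11], [0, 0.01, 0.172, 0.105, -1.29], [0, 0.01, 0.172, 0.11, -1.47]],
])

```text
time_s: 3.25
eef_pos: [0.5058, 0.3598, 0.2004]
orientation: [179.9, -0.1, -108.8]
force: [0.1, -0.0, -0.9]
opening: -0.003
```

Run:
```python
from h import *
s=robot.observe();print(s["joints"].round(1),s["eef_pos"],s["orientation"].round(1),s["time_s"],s["force"])
p=robot.grab_frame("wrist");cv2.imwrite("pics/w3.png",p["image"][:,:,::-1]);print(p["eye"],p["rotation"])
for d in robot.boxes_of("nut_a",p)[:3]:print(np.round(d["xyz"],4),round(d["confidence"],2))
c=proj(p,[.483,.277,.128]);print(c)
x,y=np.clip(c.astype(int),60,340)[0],max(int(c[1]),60)
x=int(c[0]);print(x-60,y-60)
cv2.imwrite("pics/c3.png",cv2.resize(p["image"][y-60:y+60,x-60:x+60,::-1],(600,600),interpolation=cv2.INTER_CUBIC))
```

```text
[  28.4   31.1   73.8    0.    75.2 -132.9] [0.50583851 0.35977086 0.20039941] [ 1.799e+02 -1.000e-01 -1.088e+02] 3.25 [ 0.13827155 -0.0401948  -0.88278953]
[0.47944041 0.27935114 0.34270282] [ 1.60879767e+02 -1.21541223e-01  1.61277951e+02]
[0.4853 0.2757 0.1193] 0.77
[316.45458142  95.89092261]
256 35
```

View pics/c3.png

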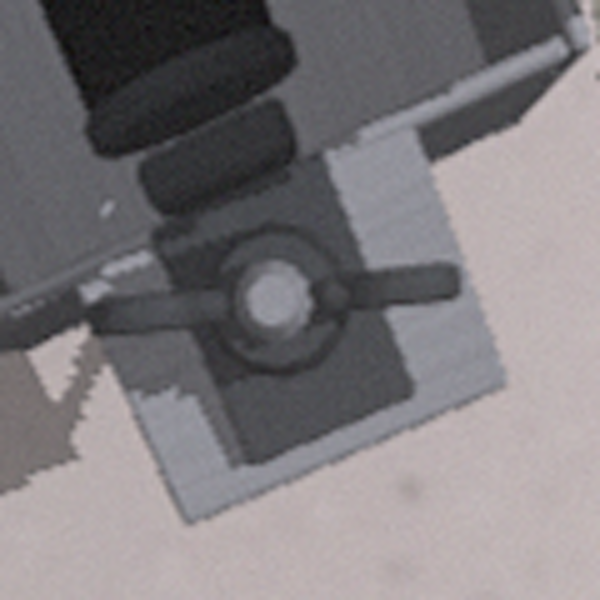

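```bash
python3 - <<'E'
from h import *
K=np.array([[286.363,0,322.933],[0,286.363,196.789],[0,0,1]])
p2=dict(eye=[.39694,.20659,.45359],rotation=[160.872,-.059,76.512],camera_matrix=K)
p3=dict(eye=[.47944,.27935,.3427],rotation=[160.88,-.1215,161.278],camera_matrix=K)
L=lambda x,y:(220+x/7,175+y/7)
Rr=lambda x,y:(370+(x-392)/7,134+y/7)
C=lambda x,y:(256+x/5,35+y/5)
for n,p,s,a,b in(("left",p2,L(190,245),L(55,210),L(345,270)),("right",p2,Rr(585,195),Rr(600,40),Rr(577,355)),("right3",p3,C(277,300),C(92,316),C(460,280))):
    S=ray(p,s,.128)
    for z in(.117,.122,.127,.132,.137):
        A,B=ray(p,a,z),ray(p,b,z);print(n,z,"len",np.linalg.norm(A-B).round(4),"mid-stud",((A+B)/2-S)[:2].round(4),"ang",np.degrees(np.arctan2(*(B-A)[1::-1])).round(1),S[:2].round(4))
p=robot.grab_frame("side");cv2.imwrite("pics/s3.png",p["image"][:,:,::-1])
c=[proj(p,x) for x in([.4845,.277,.128],[.5,.089,.128])];print(c)
E
python3 - <<'E'
import cv2
a=cv2.imread("pics/s3.png");cv2.imwrite("pics/c4.png",cv2.resize(a[170:270,295:375],(640,800))[:600])
E
```

```text
left 0.117 len 0.0526 mid-stud [ 0.0031 -0.0019] ang 63.7 [0.5018 0.0865]
left 0.122 len 0.0518 mid-stud [ 0.0015 -0.0001] ang 63.7 [0.5018 0.0865]
left 0.127 len 0.0511 mid-stud [-0.0001  0.0018] ang 63.7 [0.5018 0.0865]
left 0.132 len 0.0503 mid-stud [-0.0017  0.0036] ang 63.7 [0.5018 0.0865]
left 0.137 len 0.0495 mid-stud [-0.0033  0.0054] ang 63.7 [0.5018 0.0865]
right 0.117 len 0.0546 mid-stud [0.0043 0.0026] ang -12.7 [0.4854 0.2744]
right 0.122 len 0.0538 mid-stud [0.0029 0.0016] ang -12.7 [0.4854 0.2744]
right 0.127 len 0.053 mid-stud [0.0015 0.0006] ang -12.7 [0.4854 0.2744]
right 0.132 len 0.0522 mid-stud [ 0.0001 -0.0005] ang -12.7 [0.4854 0.2744]
right 0.137 len 0.0514 mid-stud [-0.0013 -0.0015] ang -12.7 [0.4854 0.2744]
right3 0.117 len 0.0549 mid-stud [ 0.0005 -0.0005] ang 166.5 [0.4862 0.2753]
right3 0.122 len 0.0537 mid-stud [ 0.0003 -0.0004] ang 166.5 [0.4862 0.2753]
right3 0.127 len 0.0525 mid-stud [ 0.0002 -0.0003] ang 166.5 [0.4862 0.2753]
right3 0.132 len 0.0513 mid-stud [ 0.     -0.0002] ang 166.5 [0.4862 0.2753]
right3 0.137 len 0.0501 mid-stud [-0.0002 -0.0001] ang 166.5 [0.4862 0.2753]
[array([328.92209631, 218.80913345]), array([345.62207615, 184.29516264])]
```

View pics/c4.png

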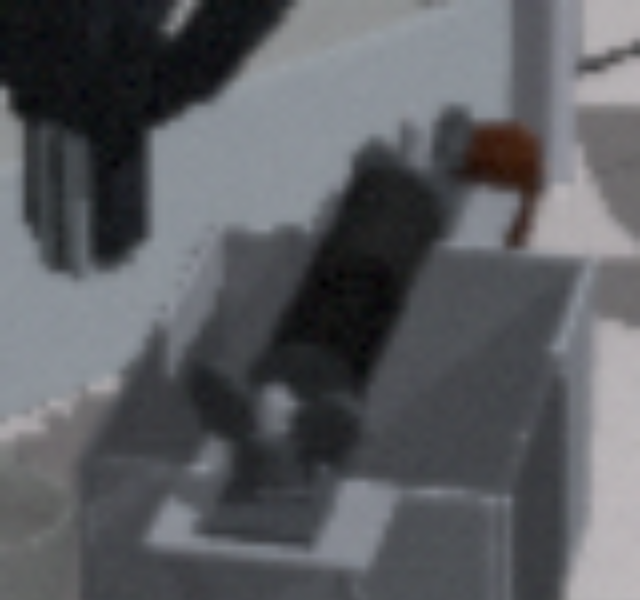

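>>> arm_command([
  [[0, 0, 0.03, 0.01, 0], [0, 0, 0.06, 0.03, 0], [0, 0, 0.09, 0.055, 0], [0, 0, 0.111, 0.075, 0], [0, 0, 0.111, 0.085, 0], [0, 0, 0.111, 0.085, 0], [0, 0, 0.111, 0.085, 0], [0, 0, 0.111, 0.085, 0]],
])

```text
time_s: 4.4
eef_pos: [0.4026, 0.3964, 0.1173]
orientation: [-179.9, 0.1, -109.4]
force: [-0.1, 0.9, -0.4]
opening: 0.001
```

Run:
```python
from h import *
s=robot.observe();print(s["eef_pos"],s["orientation"].round(1),s["time_s"],s["force"])
p=robot.grab_frame("wrist");cv2.imwrite("pics/w4.png",p["image"][:,:,::-1]);print(p["eye"],p["rotation"])
A=np.array([.4857,.2755,0])
for z in(.099,.112,.117,.127,.128,.136):print(z,proj(p,A+[0,0,z]).round(1))
for d in robot.boxes_of("nut_a",p)[:3]:print(np.round(d["xyz"],4),round(d["confidence"],2))
c=proj(p,A+[0,0,.115]).astype(int);x=max(c[0]-55,0);y=max(c[1]-55,0);print(x,y)
cv2.imwrite("pics/c5.png",cv2.resize(p["image"][y:y+110,x:x+110,::-1],(550,550),interpolation=cv2.INTER_CUBIC))
```

```text
[0.40262541 0.39641742 0.11725559] [-1.799e+02  1.000e-01 -1.094e+02] 4.4 [-0.06950691  0.87829303 -0.35740483]
[0.37497461 0.31608325 0.25937764] [ 1.60736442e+02 -4.81238468e-03  1.60659084e+02]
0.099 [99.1 93.4]
0.112 [79.2 93.2]
0.117 [70.7 93. ]
0.127 [51.5 92.8]
0.128 [49.4 92.7]
0.136 [31.6 92.5]
[0.4824 0.2771 0.1217] 0.8
19 38
```

View pics/c5.png

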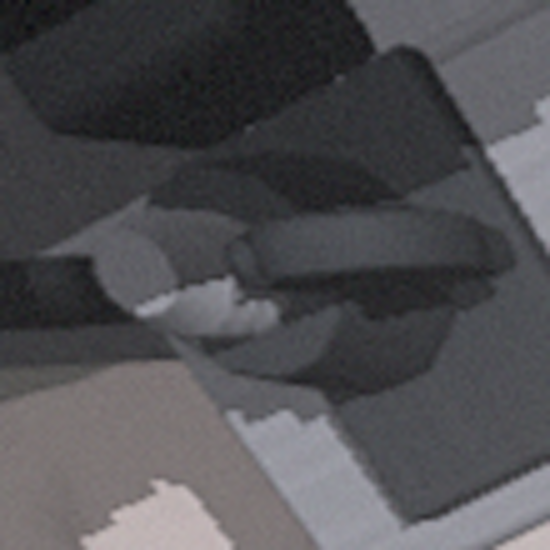

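Run:
```python
from h import *
K=np.array([[286.363,0,322.933],[0,286.363,196.789],[0,0,1]])
p=dict(eye=[.37497461,.31608325,.25937764],rotation=[160.736442,-4.8e-3,160.659],camera_matrix=K)
f=lambda X:((proj(p,X)-[19,38])*5).round(0)
A=np.array([.4857,.2755]);e=np.array([np.cos(np.radians(167)),np.sin(np.radians(167))])
print("stud top",f([*A,.128]),"tab",f([*A,.099]))
for q in(0,5.5,7.5,9):
    print(q,"tip top/bot",f([*(A+.027*e),.127+q/1e3]),f([*(A+.027*e),.105+q/1e3]),"far tip",f([*(A-.027*e),.127+q/1e3]),f([*(A-.027*e),.105+q/1e3]),"hubtop",f([*A,.112+q/1e3]),"hub bot near",f([*(A+.0115*e),.099+q/1e3]))
n=np.array([-e[1],e[0]])
# tab corners check
```

```text
stud top [152. 274.] tab [400. 277.]
0 tip top/bot [463. 237.] [615. 245.] far tip [-133.  310.] [102. 308.] hubtop [301. 276.] hub bot near [506. 264.]
5.5 tip top/bot [417. 235.] [581. 243.] far tip [-205.  311.] [ 49. 308.] hubtop [254. 275.] hub bot near [470. 263.]
7.5 tip top/bot [399. 234.] [569. 243.] far tip [-232.  311.] [ 29. 308.] hubtop [236. 275.] hub bot near [456. 263.]
9 tip top/bot [385. 233.] [559. 242.] far tip [-253.  311.] [ 14. 309.] hubtop [222. 275.] hub bot near [445. 263.]
```

>>> arm_command([
  [[0, 0, -0.02, -0.04, 0], [0, 0.03, -0.03, -0.1, 0], [0, 0.08, -0.03, -0.12, 0], [0, 0.14, -0.03, -0.12, 0], [0, 0.19, -0.03, -0.12, 0], [0, 0.22, -0.03, -0.12, 0], [0, 0.22, -0.03, -0.09, 0], [0, 0.22, -0.03, -0.09, 0]],
])

```text
time_s: 5.5
eef_pos: [0.3566, 0.1782, 0.2061]
orientation: [179.9, -0.0, -109.4]
force: [-0.3, 0.6, -0.1]
opening: 0.004
```

Run:
```python
from h import *
p=robot.grab_frame("wrist");print(p["eye"],p["rotation"])
for d in robot.boxes_of("nut_b",p)[:3]:print(np.round(d["xyz"],4),round(d["confidence"],2))
A=np.array([.501,.0875,0])
c=proj(p,A+[0,0,.115]).astype(int);x=max(c[0]-55,0);y=max(c[1]-55,0);print(x,y,c)
for z in(.099,.112,.128):print(z,((proj(p,A+[0,0,z])-[x,y])*5).round())
cv2.imwrite("pics/c6.png",cv2.resize(p["image"][y:y+110,x:x+110,::-1],(550,550),interpolation=cv2.INTER_CUBIC))
```

```text
[0.32933233 0.0980098  0.34835454] [160.86042546  -0.16608335 160.62109252]
[0.4957 0.0829 0.1154] 0.64
65 102 [120 157]
0.099 [340. 262.]
0.112 [291. 276.]
0.128 [224. 297.]
```

View pics/c6.png

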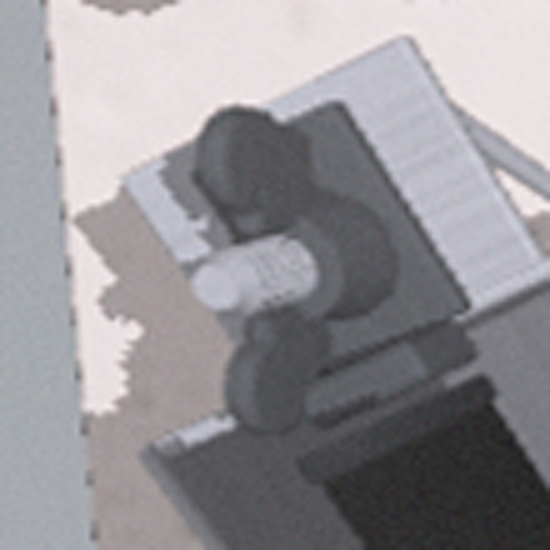

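```bash
cat >> h.py <<'E'
A=np.array([.4858,.2755])
def C(th,t=.0135,r=.026):
    a=np.radians(th);return A+r*np.array([np.cos(a),np.sin(a)])+t*np.array([-np.sin(a),np.cos(a)])
def rows(wps):  # (x,y,z,theta): yaw=theta+90 ; theta = wing angle in the world, unwrapped
    s=robot.observe();P=s["eef_pos"];yw=np.radians(s["orientation"][2])
    T=np.array([[np.cos(yw),np.sin(yw)],[np.sin(yw),-np.cos(yw)]])
    o=[]
    for x,y,z,th in wps:
        d=T@(np.array([x,y])-P[:2]);w=yw-np.radians(th+90)
        w=(w+np.pi)%(2*np.pi)-np.pi
        o.append([0,*d.round(4).tolist(),round(P[2]-z,4),round(w,3)])
    print("pose",P.round(4),"yaw",s["orientation"][2].round(1),"F",s["force"].round(1),"t",s["time_s"].round(2),"j6",s["joints"][5].round(0));print([o])
def stroke(th0,step,z,t=.0135,n=8,r=.026):
    w=[(*C(th0-step*min(k,n),t,r),z,th0-step*min(k,n)) for k in range(1,9)];rows(w)
E
python3 -c "
from h import *
c=C(167,.0195)
P=robot.observe()['eef_pos']
w=[(*(P[:2]+(c-P[:2])*f),z,167) for f,z in((.3,.2),(.6,.18),(.9,.165),(1,.155),(1,.14),(1,.13),(1,.123),(1,.122))]
rows(w)"
```

```text
Traceback (most recent call last):
  File "h.py", line 22, in rows
    print("pose",P.round(4),"yaw",s["orientation"][2].round(1),"F",s["force"].round(1),"t",s["time_s"].round(2),"j6",s["joints"][5].round(0));print([o])
                                                                                           ^^^^^^^^^^^^^^^^^
AttributeError: 'float' object has no attribute 'round'
```

```bash
sed -i 's/s\["time_s"\].round(2)/round(s["time_s"],2)/' h.py
python3 -c "
from h import *
c=C(167,.0195)
P=robot.observe()['eef_pos']
w=[(*(P[:2]+(c-P[:2])*f),z,167) for f,z in((.3,.2),(.6,.18),(.9,.165),(1,.155),(1,.14),(1,.13),(1,.123),(1,.122))]
rows(w)"
```

```text
pose [0.3579 0.179  0.2075] yaw -109.4 F [-0.2 -0.2  0.2] t 5.6 j6 -145.0
[[[0, -0.0334, -0.0195, np.float64(0.0075), np.float64(-0.111)], [0, -0.0667, -0.039, np.float64(0.0275), np.float64(-0.111)], [0, -0.1001, -0.0585, np.float64(0.0425), np.float64(-0.111)], [0, -0.1112, -0.0649, np.float64(0.0525), np.float64(-0.111)], [0, -0.1112, -0.0649, np.float64(0.0675), np.float64(-0.111)], [0, -0.1112, -0.0649, np.float64(0.0775), np.float64(-0.111)], [0, -0.1112, -0.0649, np.float64(0.0845), np.float64(-0.111)], [0, -0.1112, -0.0649, np.float64(0.0855), np.float64(-0.111)]]]
```

>>> arm_command([
  [[0, -0.033, -0.0195, 0.0075, -0.11], [0, -0.067, -0.039, 0.02, -0.11], [0, -0.1, -0.0585, 0.035, -0.11], [0, -0.111, -0.065, 0.045, -0.11], [0, -0.111, -0.065, 0.06, -0.11], [0, -0.111, -0.065, 0.07, -0.11], [0, -0.111, -0.065, 0.08, -0.11], [0, -0.111, -0.065, 0.0855, -0.11]],
])

```text
time_s: 6.6
eef_pos: [0.4558, 0.2619, 0.1219]
orientation: [-180.0, 0.0, -103.1]
force: [0.5, -0.3, 0.1]
opening: 0.004
```

```bash
python3 -c "
from h import *
stroke(174,10,.122)"
```

```text
pose [0.4558 0.2619 0.1219] yaw -103.1 F [ 0.5 -0.3  0.1] t 6.6 j6 -145.0
[[[0, -0.0079, 0.0005, np.float64(-0.0001), np.float64(0.051)], [0, -0.0127, 0.0022, np.float64(-0.0001), np.float64(0.226)], [0, -0.0178, 0.003, np.float64(-0.0001), np.float64(0.4)], [0, -0.0229, 0.003, np.float64(-0.0001), np.float64(0.575)], [0, -0.0279, 0.0021, np.float64(-0.0001), np.float64(0.749)], [0, -0.0327, 0.0003, np.float64(-0.0001), np.float64(0.924)], [0, -0.0371, -0.0023, np.float64(-0.0001), np.float64(1.098)], [0, -0.041, -0.0056, np.float64(-0.0001), np.float64(1.273)]]]
```

>>> arm_command([
  [[0, -0.0079, 0.0005, 0, 0.05], [0, -0.0127, 0.0022, 0, 0.225], [0, -0.0178, 0.003, 0, 0.4], [0, -0.0229, 0.003, 0, 0.575], [0, -0.0279, 0.002, 0, 0.75], [0, -0.0327, 0.0003, 0, 0.925], [0, -0.0371, -0.0023, 0, 1.1], [0, -0.041, -0.0056, 0, 1.27]],
])

```text
time_s: 7.6
eef_pos: [0.4702, 0.3005, 0.1219]
orientation: [180.0, 0.0, -176.2]
force: [-0.9, -1.0, -1.1]
opening: -0.0
```

```bash
python3 -c "
from h import *
stroke(94,10,.121)
p=robot.grab_frame('top');q=robot.grab_frame('side')
f=lambda p,b:cv2.resize(p['image'][b:b+0+60,:][:, :, ::-1],None,fx=1,fy=1)
u=proj(p,[*A,.125]).astype(int);v=proj(q,[*A,.12]).astype(int)
g=lambda p,u:cv2.resize(p['image'][u[1]-40:u[1]+40,u[0]-40:u[0]+40,::-1],(400,400),interpolation=cv2.INTER_CUBIC)
cv2.imwrite('pics/c7.png',np.hstack([g(p,u),g(q,v)]))"
```

```text
pose [0.4702 0.3005 0.1219] yaw -176.2 F [-0.9 -1.  -1.1] t 7.6 j6 -69.0
[[[0, -0.0051, 0.002, np.float64(0.0009), np.float64(0.172)], [0, -0.0101, 0.0031, np.float64(0.0009), np.float64(0.346)], [0, -0.0152, 0.0033, np.float64(0.0009), np.float64(0.521)], [0, -0.0202, 0.0027, np.float64(0.0009), np.float64(0.695)], [0, -0.0251, 0.0011, np.float64(0.0009), np.float64(0.87)], [0, -0.0296, -0.0012, np.float64(0.0009), np.float64(1.044)], [0, -0.0337, -0.0043, np.float64(0.0009), np.float64(1.219)], [0, -0.0371, -0.0081, np.float64(0.0009), np.float64(1.393)]]]
```

View pics/c7.png

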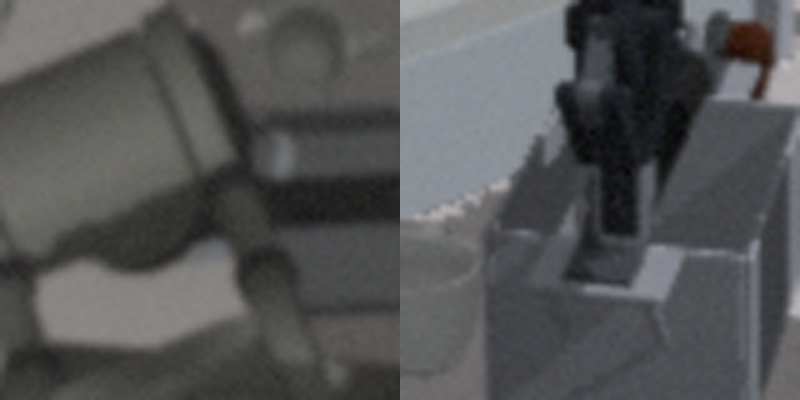

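>>> arm_command([
  [[0, -0.0051, 0.002, 0, 0.17], [0, -0.0101, 0.0031, 0, 0.345], [0, -0.0152, 0.0033, 0, 0.52], [0, -0.0202, 0.0027, 0, 0.695], [0, -0.0251, 0.0011, 0, 0.87], [0, -0.0296, -0.0012, 0, 1.045], [0, -0.0337, -0.0043, 0, 1.22], [0, -0.0371, -0.0081, 0, 1.39]],
])

```text
time_s: 8.7
eef_pos: [0.5082, 0.2951, 0.1221]
orientation: [179.9, -0.0, 104.4]
force: [-0.1, 0.9, -0.1]
opening: -0.003
```

```bash
python3 -c "
from h import *
c=lambda th,t=.0135:C(th,t)
rows([(*c(4),.121,4),(*c(-6),.121,-6),(*c(-16),.121,-16),(*c(-16),.121,-16),(*c(-16,.018),.121,-16),(*c(-14,.022),.135,-14),(*c(-8,.022),.15,-8),(*c(0,.022),.157,0)])"
```

```text
pose [0.5082 0.2951 0.1221] yaw 104.4 F [-0.1  0.9 -0.1] t 8.7 j6 8.0
[[[0, -0.0048, 0.0014, np.float64(0.0011), np.float64(0.181)], [0, -0.0098, 0.0025, np.float64(0.0011), np.float64(0.355)], [0, -0.0149, 0.0027, np.float64(0.0011), np.float64(0.53)], [0, -0.0149, 0.0027, np.float64(0.0011), np.float64(0.53)], [0, -0.011, 0.0049, np.float64(0.0011), np.float64(0.53)], [0, -0.0064, 0.0067, np.float64(-0.0129), np.float64(0.495)], [0, -0.0029, 0.0058, np.float64(-0.0279), np.float64(0.39)], [0, 0.0015, 0.0041, np.float64(-0.0349), np.float64(0.251)]]]
```

>>> arm_command([
  [[0, -0.0048, 0.0014, 0, 0.18], [0, -0.0098, 0.0025, 0, 0.355], [0, -0.0149, 0.0027, 0, 0.53], [0, -0.0149, 0.0027, 0, 0.53], [0, -0.011, 0.005, 0, 0.53], [0, -0.0064, 0.0067, -0.014, 0.495], [0, -0.003, 0.0058, -0.029, 0.39], [0, 0.0015, 0.004, -0.035, 0.25]],
])

```text
time_s: 9.7
eef_pos: [0.5123, 0.2984, 0.1592]
orientation: [179.8, -0.1, 90.5]
force: [0.4, -0.6, -0.6]
opening: 0.001
```

```bash
python3 -c "
from h import *
# sidestep for a look: camera near nadir over nut, z .2, theta ~ 60 (rotating back)
th=85
a=np.radians(th+90);x=np.array([np.cos(a),np.sin(a)])
c=A-.084*x;P=robot.observe()['eef_pos'];print(c)
rows([(*(P[:2]+(c-P[:2])*f),z,k) for f,z,k in((0,.17,10),(.1,.19,20),(.3,.2,30),(.5,.2,40),(.8,.2,50),(1,.2,60),(1,.2,70),(1,.2,80))])"
```

```text
[0.56948035 0.26817892]
pose [0.5123 0.2984 0.1592] yaw 90.5 F [ 0.4 -0.6 -0.6] t 9.7 j6 22.0
[[[0, 0.0, 0.0, np.float64(-0.0108), np.float64(-0.166)], [0, -0.0031, 0.0057, np.float64(-0.0308), np.float64(-0.34)], [0, -0.0092, 0.0171, np.float64(-0.0408), np.float64(-0.515)], [0, -0.0153, 0.0284, np.float64(-0.0408), np.float64(-0.689)], [0, -0.0245, 0.0455, np.float64(-0.0408), np.float64(-0.864)], [0, -0.0307, 0.0569, np.float64(-0.0408), np.float64(-1.039)], [0, -0.0307, 0.0569, np.float64(-0.0408), np.float64(-1.213)], [0, -0.0307, 0.0569, np.float64(-0.0408), np.float64(-1.388)]]]
```

>>> arm_command([
  [[0, 0, 0, -0.011, -0.166], [0, -0.003, 0.0057, -0.031, -0.34], [0, -0.009, 0.017, -0.041, -0.515], [0, -0.0153, 0.0284, -0.041, -0.69], [0, -0.0245, 0.0455, -0.041, -0.865], [0, -0.0307, 0.057, -0.041, -1.04], [0, -0.0307, 0.057, -0.041, -1.213], [0, -0.0307, 0.057, -0.041, -1.388]],
])

```text
time_s: 10.7
eef_pos: [0.5697, 0.2685, 0.2014]
orientation: [179.8, 0.3, 170.5]
force: [-0.6, -0.9, 0.8]
opening: 0.005
```

```bash
cat >> h.py <<'E'
def look(tag):
    p=robot.grab_frame("wrist");im=p["image"]
    print("eye",np.round(p["eye"],4),p["rotation"])
    for d in robot.boxes_of("nut_a",p)[:2]:print("box",np.round(d["xyz"],4),round(d["confidence"],2))
    for d in robot.masks_of("nut_a",p)[:2]:
        m=d["pixels"];v,u=np.nonzero(m)
        W=np.array([ray(p,(a,b),.122)[:2] for a,b in zip(u,v)]);c=W.mean(0)
        if np.linalg.norm(c-A)>.03: continue
        w,V=np.linalg.eigh(np.cov((W-c).T));e=V[:,1];L=(W-c)@e
        print("mask",d["confidence"],len(u),"c",c.round(4),"ang",np.degrees(np.arctan2(e[1],e[0])).round(1),"len",np.ptp(L).round(4),"sd",np.sqrt(w).round(4))
    c=proj(p,[*A,.125]).astype(int);x=max(c[0]-50,0);y=max(c[1]-50,0);print("crop",x,y)
    cv2.imwrite(f"pics/{tag}.png",cv2.resize(im[y:y+100,x:x+100,::-1],(500,500),interpolation=cv2.INTER_CUBIC))
E
python3 -c "
from h import *
look('c8');rows([])"
```

```text
eye [0.486  0.2817 0.3432] [160.63322147  -0.2357991   80.596475  ]
box [0.496  0.0909 0.1153] 0.91
box [0.4805 0.2784 0.1183] 0.87
mask 0.67 965 c [0.4864 0.2751] ang 163.2 len 0.0537 sd [0.0048 0.0128]
crop 263 47
pose [0.5695 0.2685 0.2012] yaw 170.0 F [ 0.7 -0.2 -1.1] t 10.85 j6 -62.0
[[]]
```

View pics/c8.png

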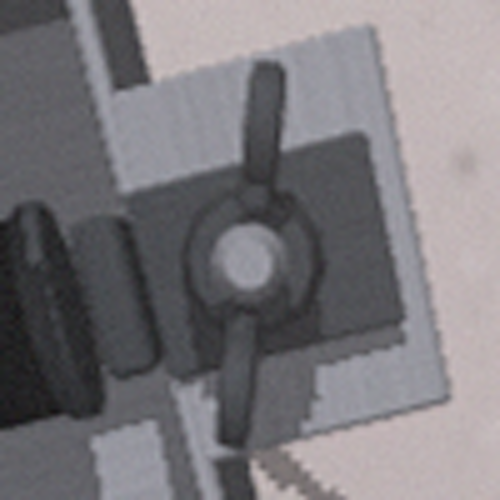

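```bash
python3 -c "
from h import *
P=robot.observe()['eef_pos'];c=C(163,.0195)
rows([(*(P[:2]+(c-P[:2])*f),z,k) for f,z,k in((.1,.19,90),(.3,.18,100),(.5,.17,111),(.8,.165,121),(1,.16,132),(1,.16,142),(1,.15,153),(1,.14,163))])"
```

```text
pose [0.5695 0.2685 0.2012] yaw 170.0 F [ 0.7 -0.2 -1.1] t 10.85 j6 -62.0
[[[0, 0.0112, -0.0024, np.float64(0.0112), np.float64(-0.175)], [0, 0.0335, -0.0072, np.float64(0.0212), np.float64(-0.349)], [0, 0.0559, -0.0119, np.float64(0.0312), np.float64(-0.541)], [0, 0.0895, -0.0191, np.float64(0.0362), np.float64(-0.716)], [0, 0.1118, -0.0238, np.float64(0.0412), np.float64(-0.908)], [0, 0.1118, -0.0238, np.float64(0.0412), np.float64(-1.082)], [0, 0.1118, -0.0238, np.float64(0.0512), np.float64(-1.274)], [0, 0.1118, -0.0238, np.float64(0.0612), np.float64(-1.449)]]]
```

>>> arm_command([
  [[0, 0.011, -0.0024, 0.011, -0.175], [0, 0.0335, -0.007, 0.021, -0.35], [0, 0.056, -0.012, 0.031, -0.54], [0, 0.0895, -0.019, 0.036, -0.715], [0, 0.112, -0.024, 0.041, -0.908], [0, 0.112, -0.024, 0.041, -1.082], [0, 0.112, -0.024, 0.051, -1.274], [0, 0.112, -0.024, 0.061, -1.45]],
])

```text
time_s: 11.85
eef_pos: [0.4556, 0.2649, 0.1402]
orientation: [-179.7, 0.3, -106.7]
force: [-0.2, -0.1, -0.5]
opening: -0.0
```

```bash
python3 -c "
from h import *
z=.1195
rows([(*C(163,.0195),.128,163),(*C(163,.0195),z,163),(*C(163,.0165),z,163)]+[(*C(163-k),z,163-k) for k in(0,10,20,30,40)])"
```

```text
pose [0.4556 0.2649 0.1402] yaw -106.7 F [-0.2 -0.1 -0.5] t 11.85 j6 -141.0
[[[0, 0.0005, 0.0002, np.float64(0.0122), np.float64(0.005)], [0, 0.0005, 0.0002, np.float64(0.0207), np.float64(0.005)], [0, -0.0025, 0.0002, np.float64(0.0207), np.float64(0.005)], [0, -0.0055, 0.0002, np.float64(0.0207), np.float64(0.005)], [0, -0.0102, 0.0021, np.float64(0.0207), np.float64(0.18)], [0, -0.0152, 0.0032, np.float64(0.0207), np.float64(0.354)], [0, -0.0203, 0.0033, np.float64(0.0207), np.float64(0.529)], [0, -0.0254, 0.0026, np.float64(0.0207), np.float64(0.703)]]]
```

>>> arm_command([
  [[0, 0.0005, 0, 0.012, 0.005], [0, 0.0005, 0, 0.0205, 0.005], [0, -0.0025, 0, 0.0205, 0.005], [0, -0.0055, 0, 0.0205, 0.005], [0, -0.0102, 0.0021, 0.0205, 0.18], [0, -0.0152, 0.0032, 0.0205, 0.354], [0, -0.0203, 0.0033, 0.0205, 0.53], [0, -0.0254, 0.0026, 0.0205, 0.703]],
])

```text
time_s: 12.85
eef_pos: [0.4605, 0.2903, 0.12]
orientation: [-180.0, 0.4, -147.4]
force: [-0.8, -1.1, -0.0]
opening: -0.004
```

```bash
python3 -c "
from h import *
stroke(123,10,.1195)"
```

```text
pose [0.4605 0.2903 0.12  ] yaw -147.4 F [-0.8 -1.1 -0. ] t 12.85 j6 -99.0
[[[0, -0.0044, 0.0018, np.float64(0.0005), np.float64(0.168)], [0, -0.0094, 0.0029, np.float64(0.0005), np.float64(0.343)], [0, -0.0145, 0.0032, np.float64(0.0005), np.float64(0.517)], [0, -0.0195, 0.0025, np.float64(0.0005), np.float64(0.692)], [0, -0.0244, 0.001, np.float64(0.0005), np.float64(0.867)], [0, -0.0289, -0.0013, np.float64(0.0005), np.float64(1.041)], [0, -0.033, -0.0044, np.float64(0.0005), np.float64(1.216)], [0, -0.0365, -0.0082, np.float64(0.0005), np.float64(1.39)]]]
```

>>> arm_command([
  [[0, -0.0044, 0.0018, 0, 0.168], [0, -0.0094, 0.0029, 0, 0.343], [0, -0.0145, 0.0032, 0, 0.517], [0, -0.0195, 0.0025, 0, 0.692], [0, -0.0244, 0.001, 0, 0.867], [0, -0.0289, -0.0013, 0, 1.04], [0, -0.033, -0.0044, 0, 1.216], [0, -0.0365, -0.0082, 0, 1.39]],
])

```text
time_s: 13.85
eef_pos: [0.4958, 0.3037, 0.1206]
orientation: [179.6, 0.1, 132.6]
force: [-1.3, 0.4, -0.9]
opening: -0.002
```

```bash
python3 -c "
from h import *
stroke(43,8,.1195,n=7)"
```

```text
pose [0.4958 0.3037 0.1206] yaw 132.6 F [-1.3  0.4 -0.9] t 13.85 j6 -19.0
[[[0, -0.004, 0.0011, np.float64(0.0011), np.float64(0.133)], [0, -0.0079, 0.0022, np.float64(0.0011), np.float64(0.273)], [0, -0.012, 0.0028, np.float64(0.0011), np.float64(0.413)], [0, -0.0161, 0.0028, np.float64(0.0011), np.float64(0.552)], [0, -0.0201, 0.0022, np.float64(0.0011), np.float64(0.692)], [0, -0.024, 0.001, np.float64(0.0011), np.float64(0.831)], [0, -0.0278, -0.0006, np.float64(0.0011), np.float64(0.971)], [0, -0.0278, -0.0006, np.float64(0.0011), np.float64(0.971)]]]
```

>>> arm_command([
  [[0, -0.004, 0.0011, 0.001, 0.133], [0, -0.0079, 0.0022, 0.001, 0.273], [0, -0.012, 0.0028, 0.001, 0.413], [0, -0.0161, 0.0028, 0.001, 0.552], [0, -0.0201, 0.0022, 0.001, 0.692], [0, -0.024, 0.001, 0.001, 0.831], [0, -0.0278, -0.0006, 0.001, 0.971], [0, -0.0278, -0.0006, 0.001, 0.971]],
])

```text
time_s: 14.85
eef_pos: [0.5146, 0.283, 0.1201]
orientation: [179.6, -0.3, 77.0]
force: [0.4, -0.1, -0.2]
opening: 0.002
```

```bash
python3 -c "
from h import *
th=85
a=np.radians(th+90);x=np.array([np.cos(a),np.sin(a)])
c=A-.084*x;s=C(-13,.022)
rows([(*C(-13,.018),.1195,-13),(*s,.13,-13),(*s,.15,-5)]+[(*(s+(c-s)*f),z,k) for f,z,k in((0,.175,5),(.3,.19,15),(.6,.2,25),(.9,.2,35),(1,.2,45))])"
```

```text
pose [0.5146 0.283  0.1201] yaw 77.0 F [ 0.4 -0.1 -0.2] t 14.85 j6 34.0
[[[0, 0.0042, -0.0004, np.float64(0.0006), np.float64(0.0)], [0, 0.0082, -0.0004, np.float64(-0.0099), np.float64(0.0)], [0, 0.0082, -0.0004, np.float64(-0.0299), np.float64(-0.139)], [0, 0.0082, -0.0004, np.float64(-0.0549), np.float64(-0.314)], [0, 0.0051, 0.0168, np.float64(-0.0699), np.float64(-0.488)], [0, 0.002, 0.0339, np.float64(-0.0799), np.float64(-0.663)], [0, -0.0011, 0.0511, np.float64(-0.0799), np.float64(-0.837)], [0, -0.0021, 0.0568, np.float64(-0.0799), np.float64(-1.012)]]]
```

>>> arm_command([
  [[0, 0.004, 0, 0, 0], [0, 0.008, 0, -0.01, 0], [0, 0.008, 0, -0.03, -0.14], [0, 0.008, 0, -0.055, -0.314], [0, 0.005, 0.0168, -0.07, -0.488], [0, 0.002, 0.034, -0.08, -0.663], [0, -0.001, 0.051, -0.08, -0.837], [0, -0.002, 0.057, -0.08, -1.01]],
])

```text
time_s: 15.85
eef_pos: [0.5701, 0.2679, 0.2013]
orientation: [179.5, 0.2, 135.3]
force: [0.3, -0.0, -1.0]
opening: -0.0
```

```bash
python3 -c "
from h import *
look('c9')
P=robot.observe()['eef_pos'];c=C(167,.0195)
rows([(*(P[:2]+(c-P[:2])*f),z,k) for f,z,k in((.1,.19,55),(.2,.18,65),(.3,.17,75),(.4,.165,86),(.6,.165,96),(.8,.165,107),(1,.165,118),(1,.165,128))])"
```

```text
eye [0.5093 0.3266 0.3433] [160.72694076  -0.52415094  45.29828804]
box [0.4836 0.2788 0.1183] 0.82
box [0.4979 0.0912 0.1171] 0.75
mask 0.72 902 c [0.4872 0.2784] ang 169.2 len 0.0527 sd [0.0048 0.0138]
crop 198 74
pose [0.5692 0.2681 0.2009] yaw 134.8 F [-0.5 -0.6  0.6] t 16.0 j6 -27.0
[[[0, 0.0076, -0.0084, np.float64(0.0109), np.float64(-0.179)], [0, 0.0151, -0.0169, np.float64(0.0209), np.float64(-0.353)], [0, 0.0227, -0.0253, np.float64(0.0309), np.float64(-0.528)], [0, 0.0302, -0.0338, np.float64(0.0359), np.float64(-0.72)], [0, 0.0454, -0.0506, np.float64(0.0359), np.float64(-0.894)], [0, 0.0605, -0.0675, np.float64(0.0359), np.float64(-1.086)], [0, 0.0756, -0.0844, np.float64(0.0359), np.float64(-1.278)], [0, 0.0756, -0.0844, np.float64(0.0359), np.float64(-1.453)]]]
```

>>> arm_command([
  [[0, 0.0076, -0.0084, 0.011, -0.18], [0, 0.015, -0.017, 0.021, -0.353], [0, 0.0227, -0.0253, 0.031, -0.53], [0, 0.03, -0.034, 0.036, -0.72], [0, 0.0454, -0.0506, 0.036, -0.894], [0, 0.0605, -0.0675, 0.036, -1.086], [0, 0.0756, -0.0844, 0.036, -1.278], [0, 0.0756, -0.0844, 0.036, -1.453]],
])

```text
time_s: 17.0
eef_pos: [0.4545, 0.263, 0.1646]
orientation: [-179.9, 0.5, -141.8]
force: [0.6, 0.1, -0.9]
opening: 0.003
```

```bash
python3 -c "
from h import *
c=C(170,.0195);z=.119
rows([(*c,.163,139),(*c,.16,149),(*c,.15,159),(*c,.14,169),(*c,.129,170),(*c,z,170),(*C(169,.0165),z,169),(*C(164),z,164)])"
```

```text
pose [0.4545 0.263  0.1646] yaw -141.8 F [ 0.6  0.1 -0.9] t 17.0 j6 -107.0
[[[0, -0.0005, -0.0031, np.float64(0.0016), np.float64(-0.188)], [0, -0.0005, -0.0031, np.float64(0.0046), np.float64(-0.363)], [0, -0.0005, -0.0031, np.float64(0.0146), np.float64(-0.537)], [0, -0.0005, -0.0031, np.float64(0.0246), np.float64(-0.712)], [0, -0.0005, -0.0031, np.float64(0.0356), np.float64(-0.729)], [0, -0.0005, -0.0031, np.float64(0.0456), np.float64(-0.729)], [0, -0.0029, -0.0006, np.float64(0.0456), np.float64(-0.712)], [0, -0.0062, 0.0037, np.float64(0.0456), np.float64(-0.624)]]]
```

>>> arm_command([
  [[0, -0.0005, -0.003, 0.0016, -0.188], [0, -0.0005, -0.003, 0.0046, -0.363], [0, -0.0005, -0.003, 0.0146, -0.537], [0, -0.0005, -0.003, 0.0246, -0.712], [0, -0.0005, -0.003, 0.0356, -0.729], [0, -0.0005, -0.003, 0.0456, -0.729], [0, -0.0029, -0.0006, 0.0456, -0.712], [0, -0.0062, 0.0037, 0.0456, -0.624]],
])

```text
time_s: 18.0
eef_pos: [0.4574, 0.27, 0.1191]
orientation: [-179.7, 0.3, -106.3]
force: [-0.7, -0.2, -0.8]
opening: -0.0
```

```bash
python3 -c "
from h import *
stroke(164,4,.119,n=7)"
```

```text
pose [0.4574 0.27   0.1191] yaw -106.3 F [-0.7 -0.2 -0.8] t 18.0 j6 -141.0
[[[0, -0.0014, 0.0011, np.float64(0.0001), np.float64(0.064)], [0, -0.0033, 0.0019, np.float64(0.0001), np.float64(0.134)], [0, -0.0053, 0.0025, np.float64(0.0001), np.float64(0.204)], [0, -0.0073, 0.003, np.float64(0.0001), np.float64(0.274)], [0, -0.0093, 0.0033, np.float64(0.0001), np.float64(0.344)], [0, -0.0113, 0.0036, np.float64(0.0001), np.float64(0.414)], [0, -0.0134, 0.0036, np.float64(0.0001), np.float64(0.483)], [0, -0.0134, 0.0036, np.float64(0.0001), np.float64(0.483)]]]
```

>>> arm_command([
  [[0, -0.0014, 0.0011, 0, 0.064], [0, -0.0033, 0.0019, 0, 0.134], [0, -0.0053, 0.0025, 0, 0.204], [0, -0.0073, 0.003, 0, 0.274], [0, -0.0093, 0.0033, 0, 0.344], [0, -0.0113, 0.0036, 0, 0.414], [0, -0.0134, 0.0036, 0, 0.483], [0, -0.0134, 0.0036, 0, 0.483]],
])

```text
time_s: 19.0
eef_pos: [0.4578, 0.2841, 0.1194]
orientation: [-179.9, 0.5, -134.0]
force: [0.3, -0.4, 0.2]
opening: 0.001
```

```bash
python3 -c "
from h import *
stroke(136,1.5,.119,n=7)
t,r=.0135,.026
for k in range(1,8):
    a=np.radians(1.5*k);c,s=np.cos(a),np.sin(a);print((-t+t*c-r*s).round(4),(-r+t*s+r*c).round(4),a.round(3))"
```

```text
pose [0.4578 0.2841 0.1194] yaw -134.0 F [ 0.3 -0.4  0.2] t 19.0 j6 -112.0
[[[0, -0.0004, 0.0002, np.float64(0.0004), np.float64(0.026)], [0, -0.0011, 0.0006, np.float64(0.0004), np.float64(0.052)], [0, -0.0018, 0.0009, np.float64(0.0004), np.float64(0.078)], [0, -0.0025, 0.0012, np.float64(0.0004), np.float64(0.104)], [0, -0.0032, 0.0014, np.float64(0.0004), np.float64(0.13)], [0, -0.0039, 0.0017, np.float64(0.0004), np.float64(0.156)], [0, -0.0047, 0.0019, np.float64(0.0004), np.float64(0.183)], [0, -0.0047, 0.0019, np.float64(0.0004), np.float64(0.183)]]]
-0.0007 0.0003 0.026
-0.0014 0.0007 0.052
-0.0021 0.001 0.079
-0.0028 0.0013 0.105
-0.0035 0.0015 0.131
-0.0042 0.0018 0.157
-0.005 0.002 0.183
```

Template per call: 10.5° about the nut axis.

>>> arm_command([
  [[0, -0.0007, 0.0003, 0, 0.026], [0, -0.0014, 0.0007, 0, 0.052], [0, -0.0021, 0.001, 0, 0.079], [0, -0.0028, 0.0013, 0, 0.105], [0, -0.0035, 0.0015, 0, 0.131], [0, -0.0042, 0.0018, 0, 0.157], [0, -0.005, 0.002, 0, 0.183], [0, -0.005, 0.002, 0, 0.183]],
])

```text
time_s: 20.0
eef_pos: [0.4599, 0.2892, 0.1194]
orientation: [-180.0, 0.5, -144.5]
force: [0.1, -0.5, -0.9]
opening: 0.0
```

>>> arm_command([
  [[0, -0.0007, 0.0003, 0, 0.026], [0, -0.0014, 0.0007, 0, 0.052], [0, -0.0021, 0.001, 0, 0.079], [0, -0.0028, 0.0013, 0, 0.105], [0, -0.0035, 0.0015, 0, 0.131], [0, -0.0042, 0.0018, 0, 0.157], [0, -0.005, 0.002, 0, 0.183], [0, -0.005, 0.002, 0, 0.183]],
])

```text
time_s: 21.0
eef_pos: [0.4629, 0.2938, 0.1194]
orientation: [180.0, 0.5, -155.1]
force: [-0.5, 0.2, -0.2]
opening: 0.001
```

>>> arm_command([
  [[0, -0.0007, 0.0003, 0, 0.026], [0, -0.0014, 0.0007, 0, 0.052], [0, -0.0021, 0.001, 0, 0.079], [0, -0.0028, 0.0013, 0, 0.105], [0, -0.0035, 0.0015, 0, 0.131], [0, -0.0042, 0.0018, 0, 0.157], [0, -0.005, 0.002, 0, 0.183], [0, -0.005, 0.002, 0, 0.183]],
])

```text
time_s: 22.0
eef_pos: [0.4667, 0.2978, 0.1195]
orientation: [179.9, 0.5, -165.6]
force: [0.2, -0.2, -1.1]
opening: -0.003
```

>>> arm_command([
  [[0, -0.0007, 0.0003, 0, 0.026], [0, -0.0014, 0.0007, 0, 0.052], [0, -0.0021, 0.001, 0, 0.079], [0, -0.0028, 0.0013, 0, 0.105], [0, -0.0035, 0.0015, 0, 0.131], [0, -0.0042, 0.0018, 0, 0.157], [0, -0.005, 0.002, 0, 0.183], [0, -0.005, 0.002, 0, 0.183]],
])

```text
time_s: 23.0
eef_pos: [0.4711, 0.301, 0.1196]
orientation: [179.8, 0.5, -176.1]
force: [-0.5, 0.2, -0.9]
opening: 0.008
```

>>> arm_command([
  [[0, -0.0009, 0.0004, 0, 0.033], [0, -0.0018, 0.0008, 0, 0.065], [0, -0.0026, 0.0012, 0, 0.098], [0, -0.0035, 0.0015, 0, 0.131], [0, -0.0044, 0.0019, 0, 0.164], [0, -0.0053, 0.0021, 0, 0.196], [0, -0.0062, 0.0024, 0, 0.229], [0, -0.0062, 0.0024, 0, 0.229]],
])

```text
time_s: 24.0
eef_pos: [0.4773, 0.3039, 0.1197]
orientation: [179.7, 0.4, 170.8]
force: [-0.3, 0.6, -0.1]
opening: -0.002
```

>>> arm_command([
  [[0, -0.0009, 0.0004, 0, 0.033], [0, -0.0018, 0.0008, 0, 0.065], [0, -0.0026, 0.0012, 0, 0.098], [0, -0.0035, 0.0015, 0, 0.131], [0, -0.0044, 0.0019, 0, 0.164], [0, -0.0053, 0.0021, 0, 0.196], [0, -0.0062, 0.0024, 0, 0.229], [0, -0.0062, 0.0024, 0, 0.229]],
])

```text
time_s: 25.0
eef_pos: [0.4839, 0.3053, 0.1198]
orientation: [179.6, 0.3, 157.6]
force: [-0.1, -0.0, -0.4]
opening: -0.001
```

>>> arm_command([
  [[0, -0.0009, 0.0004, 0, 0.033], [0, -0.0018, 0.0008, 0, 0.065], [0, -0.0026, 0.0012, 0, 0.098], [0, -0.0035, 0.0015, 0, 0.131], [0, -0.0044, 0.0019, 0, 0.164], [0, -0.0053, 0.0021, 0, 0.196], [0, -0.0062, 0.0024, 0, 0.229], [0, -0.0062, 0.0024, 0, 0.229]],
])

```text
time_s: 26.0
eef_pos: [0.4878, 0.3063, 0.1195]
orientation: [179.6, -0.1, 144.4]
force: [-10.5, 4.9, 3.0]
opening: -0.001
```

```bash
python3 -c "
from h import *
s=robot.observe();P=s['eef_pos'][:2];yw=np.radians(s['orientation'][2]);x=np.array([np.cos(yw),np.sin(yw)])
T=np.array([.344,.365]);b=P+.012*x
rows([(*(P+.006*x),.1195,54),(*b,.1195,54),(*b,.14,60),(*b,.17,70),(*(b+(T-b)*.25),.19,80),(*(b+(T-b)*.5),.2,90),(*(b+(T-b)*.75),.2,100),(*T,.2,110)])"
```

```text
pose [0.4878 0.3063 0.1195] yaw 144.4 F [-10.5   4.9   3. ] t 26.0 j6 -30.0
[[[0, 0.006, 0.0, np.float64(-0.0), np.float64(0.008)], [0, 0.012, -0.0, np.float64(-0.0), np.float64(0.008)], [0, 0.012, -0.0, np.float64(-0.0205), np.float64(-0.097)], [0, 0.012, -0.0, np.float64(-0.0505), np.float64(-0.272)], [0, 0.0468, -0.009, np.float64(-0.0705), np.float64(-0.446)], [0, 0.0816, -0.018, np.float64(-0.0805), np.float64(-0.621)], [0, 0.1163, -0.0269, np.float64(-0.0805), np.float64(-0.795)], [0, 0.1511, -0.0359, np.float64(-0.0805), np.float64(-0.97)]]]
```

>>> arm_command([
  [[0, 0.006, 0, 0, 0], [0, 0.012, 0, 0, 0], [0, 0.012, 0, -0.02, -0.097], [0, 0.012, 0, -0.05, -0.272], [0, 0.0468, -0.009, -0.07, -0.446], [0, 0.0816, -0.018, -0.08, -0.62], [0, 0.116, -0.027, -0.08, -0.795], [0, 0.151, -0.036, -0.08, -0.97]],
])

```text
time_s: 27.0
eef_pos: [0.3433, 0.3647, 0.1999]
orientation: [179.7, 0.4, -159.7]
force: [1.0, 0.6, 0.2]
opening: 0.0
```

```bash
python3 -c "
from h import *
T=[.344,.365]
rows([(*T,.2,k) for k in(120,130,140,150,160,161,161,161)])"
```

```text
pose [0.3433 0.3647 0.1999] yaw -159.7 F [1.  0.6 0.2] t 27.0 j6 -72.0
[[[0, -0.0007, 0.0, np.float64(-0.0001), np.float64(-0.169)], [0, -0.0007, 0.0, np.float64(-0.0001), np.float64(-0.344)], [0, -0.0007, 0.0, np.float64(-0.0001), np.float64(-0.518)], [0, -0.0007, 0.0, np.float64(-0.0001), np.float64(-0.693)], [0, -0.0007, 0.0, np.float64(-0.0001), np.float64(-0.868)], [0, -0.0007, 0.0, np.float64(-0.0001), np.float64(-0.885)], [0, -0.0007, 0.0, np.float64(-0.0001), np.float64(-0.885)], [0, -0.0007, 0.0, np.float64(-0.0001), np.float64(-0.885)]]]
```

>>> arm_command([
  [[0, 0, 0, 0, -0.169], [0, 0, 0, 0, -0.344], [0, 0, 0, 0, -0.518], [0, 0, 0, 0, -0.693], [0, 0, 0, 0, -0.868], [0, 0, 0, 0, -0.885], [0, 0, 0, 0, -0.885], [0, 0, 0, 0, -0.885]],
])

```text
time_s: 28.0
eef_pos: [0.3434, 0.3647, 0.1999]
orientation: [-179.9, 0.4, -109.1]
force: [0.0, -0.5, -0.3]
opening: -0.006
```

```bash
python3 -c "
from h import *
look('c10')"
```

```text
eye [0.3156 0.2835 0.3415] [1.60375454e+02 8.04647954e-02 1.60930248e+02]
box [0.4812 0.2755 0.1169] 0.79
crop 60 111
```

View pics/c10.png

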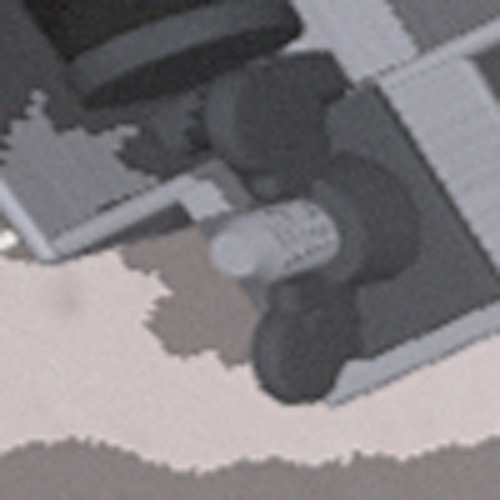

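Run:
```python
from h import *
for c in("top","side"):
    p=robot.grab_frame(c)
    for q in("cup","tamper","portafilter","nut_b"):
        for d in robot.boxes_of(q,p)[:2]:print(c,q,np.round(d["xyz"],3),round(d["confidence"],2))
s=robot.observe();print(s["force"].round(1),s["time_s"])
print(robot.hand_in())
```

```text
top cup [0.597 0.221 0.026] 0.84
top cup [0.616 0.448 0.025] 0.59
top tamper [0.489 0.012 0.027] 0.8
top tamper [0.49  0.178 0.058] 0.46
top portafilter [ 0.411 -0.104  0.055] 0.66
top nut_b [0.501 0.09  0.112] 0.51
side cup [0.592 0.237 0.044] 0.94
side cup [0.611 0.457 0.039] 0.68
side tamper [0.488 0.014 0.091] 0.65
side portafilter [ 0.372 -0.075  0.045] 0.6
side nut_b [0.485 0.286 0.115] 0.59
side nut_b [0.496 0.076 0.12 ] 0.57
[-1.1 -0.1  0.5] 28.65
the job is handed in; nothing more can be done
None
```

The loose nut, at the +y end of the bar, is screwed down onto its tab, and the job was handed in at 28.7 s. I pushed its wings clockwise with the shut fingertips in two full half-turn strokes, then a third stroke in small steps until it stopped firmly. The nut turned about 1.3 turns in all.

**Last checks**
- **Seated:** at the stop the reading rose to about 12 N, pushing straight back against the stroke. That is far more than the nut's own friction would give. A close oblique picture afterwards shows it sitting just like the tight nut, with the same length of thread showing.
- **Force:** the highest value read was about 12 N, against the 36 N limit. Forces were only read at the end of each move.
- **Surroundings:** in the top camera the cups, tamper and portafilter are within 5 mm of where they started. The side camera put the portafilter about 29 mm off (confidence 0.60). I take that as network error, since the arm never came near it and the top view disagrees.
- **Tight nut:** I never touched it.
- **Hand-in:** the arm was clear of everything.

**Less certain**
- Picture height alone is only good to about 1 mm, roughly 1 rad, so "within 0.45 rad of home" rests mainly on the firm stop.
- Early pictures did not show clearly which nut was loose. I chose the +y nut from its wing height against the stud, and it turning freely and then stopping bore that out.

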